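Latch the graver case and hold it against the spring stop

TASK

Swing the brass hasp on top of the small wooden case all the way down over its staple. Then slide the case to the spring stop bolted to the bench and press one end of it squarely against the middle of the stop's plate, pushing the plate in about half of its travel (never all the way to the bracket), so that I can put the pin through the staple. Finish while still holding it pressed there, flat on the bench, and leave the other things on the bench where they are.

Things in the scene. Friction and masses are not known exactly. Their poses are not given: they have to be found in the camera images.
- case: Loose wooden tool case with sliding lid, 150 mm long (its x), 56 wide (y), 44 high, 0.35 to 0.7 kg, on the bench. Origin: centre of underside; z up. On top, on its middle line: brass hasp, hinged 30 mm from centre towards -x, and brass staple, 22 mm towards +x. Plain sides, 56 mm apart, free to grip from above. Its +x end looks roughly to the stop; either end may be pressed.
- hasp_hinge (a point): Centre of the hasp's hinge pin, on the case's middle line, 47.5 mm above the case's underside; axes as the case's. The pin runs along the case's y.
- hasp_tip (a point): Free end of the hasp, on its middle line, 67 mm from the hinge pin. The hasp is a brass strap 22 mm wide and 3 mm thick with a slot 18 mm long (43 to 61 mm from the pin) and 12 mm wide for the staple.
- staple (a point): Top of the brass staple, a loop 14 mm long (along the case's x) standing 13 mm above the case, 57 mm above its underside, 52 mm from the hinge pin.
- hasp (a joint): Hasp angle, rad: 0 = flat on the case top, staple through the slot (tip to the case's +x), 1.57 = upright, 2.4 = leaning back to the case's -x, its end stop. Starts at 1.5 to 2.2. Stiff hinge (friction 0.016 N m): it stays where it is left, so push it down all the way; 1 N at the tip moves it.
- stop: Spring stop bolted to the bench: dark steel base 8 mm thick (from 36 mm behind the face on) with upright bracket, and before the bracket an aluminium plate on two sprung guide rods. Origin: on the bench under the middle of the plate's face at rest; x = direction to push (into the stop), z up. The case comes from the -x side, where the bench is free.
- plate_face (a point): Centre of the face of the stop's plate, 28 mm above the bench; moves with the plate. The plate is 100 mm wide (y), 12 mm thick, and reaches from 10 to 46 mm above the bench.
- plate (a joint): How far the plate is pushed in, m: 0 = at rest, 0.030 = against the bracket. Spring force: 3 N at 0 plus 0.4 N per mm, so 9 N half way (0.015).
- glass_dish: Bystander: green glass dish, 90 x 90 x 24 mm; origin under its centre. Leave alone.
- jar: Bystander: amber glass jar with a steel cap, 56 mm across, 75 mm high; origin under its centre. Leave alone.
- card_box: Bystander: cardboard box 50 x 40 x 35 mm; origin under its centre. Leave alone.
- steel_block: Bystander: flat steel block 60 x 60 x 20 mm; origin under its centre. Leave alone.
- tin: Bystander: small aluminium bowl 68 mm across, 30 mm high; origin under its centre. Leave alone.
- hammer: Bystander: hammer 220 mm long, lying. Leave alone.
- screwdriver: Bystander: screwdriver 160 mm long, lying. Leave alone.

How it is judged:
On the way, in this order (a step that is already met when the one before it is completed fails the run):
1. the hasp is swung fully down over the staple (value of joint hasp below 0.1 rad), for 0.2 s.
2. the latched case pushes the stop's plate in (value of joint hasp below 0.1 rad and contact force between case and stop above 4 N and value of joint plate above 0.006 m), for 0.2 s.
At the end, for the whole second after the job is handed in: Hasp within 0.1 rad of flat; fingers hold the case, still and flat on the bench (6 mm, 0.06 rad), one end on the plate, square within 0.12 rad, centred within 25 mm; plate pushed in 7 to 23 mm by the case (4 to 15 N), not by the fingers (value of joint hasp below 0.1 rad and value of joint plate between 0.007 and 0.023 m and contact force between case and stop between 4 and 15 N and contact force between the fingers and case above 2 N and contact force between the fingers and stop below 0.5 N and angle between the x axis of case and the x axis of stop, either way round below 0.12 rad and y of case in the frame of stop between -0.025 and 0.025 m and height (world z) of case below 0.006 m and angle between case's own z axis and vertical below 0.06 rad and linear speed of case below 0.01 m/s); the arm keeps its last pose, push and grip.
It fails at once if the plate is driven against the bracket (value of joint plate above 0.0285 m).
It fails at once if a bystander is shifted by more than 30 mm (distance of any of glass_dish, jar, card_box, steel_block, tin, hammer, screwdriver from where it was at the start of the episode above 0.03 m).
It also fails if it takes over 54 s, if anything falls off the work surface, if the arm or the gripper's body presses on something with over 40 N, if the wrist force passes 120 N, or if a joint passes its speed limit or range.

ROBOT

A 6-joint arm with a two-finger parallel gripper is mounted at the origin on the work surface. World frame = base frame: x ahead of the robot, y to its left, z up, the work surface at z = 0. Lengths are in m, angles in rad, forces in N, time in s.
With the tool pointing down it reaches from about 0.35 to 0.975 m from the base axis. Payload 4.9 kg.
Tool frame: the origin (TCP) lies at the centre of the arm's flange, where the gripper is bolted on; the fingertips stand manip.finger_overhang ahead of it and the grasp point (between the pads) lies 155 mm ahead of it (manip.finger_overhang is the distance from the TCP to the fingertips, in m); z points along the fingers, y is the line along which they close (so a half turn about z gives the same grasp; the last joint's range is limited). The gripper opens to 85 mm and grips with 20 to 120 N. Pads are 22 mm wide; open, the fingers measure 114 mm over their backs; the gripper's body (76 mm by 85 mm) begins 54 mm behind the grasp point. The pads swing forward as they close: fully open they stand 13 mm farther back than shut.
Start: joints at [-1.235, 0.053, 1.613, -0, 1.476, -0.119], TCP at [0.275, -0.561, 0.405] pointing down, gripper open.
Joint ranges: [-3.01, 3.01], [-1.01, 2.22], [0.06, 2.58], [-1.02, 4.17], [0.09, 2.62], [-3.14, 3.14]. Speed limits (rad/s): [2.57, 2.57, 3.14, 3.14, 3.14, 3.14].

INTERFACE

Orientations are given as [roll, pitch, yaw] about the fixed x, y, z axes, in that order (R = Rz(yaw) Ry(pitch) Rx(roll)).
In Python, from plant import manip, cams, job, nets gives the robot as it stands.
- The arm moves only by the tool step_arm, never from a script. Its argument "commands" is a list of rows, each a list of 6 numbers: the shift along the world's x, y, z scaled (see below), then the turn, a rotation vector about the world's x, y, z scaled (see below). In form: [[x, y, z, wx, wy, wz], ...]. A call has 1 to 12 rows; each row shifts and turns the commanded pose from where the row before left it; what a row does not reach is not made up. The controller multiplies each number of a shift by 0.25 m and each number of a turn by 0.12 rad. A row lasts 1/10 s, in which the tool goes at most 50 mm and 8.59 degrees, less where a joint would pass 70% of its speed; a pose out of reach is approached as far as the arm can. A call with a number of a shift or a turn outside -1 to 1 is refused whole. A call with a gripper value outside its range is refused whole. "gripper" is the closure in counts, from 0 (fully open) to 255 (shut), set as the call begins (left out, the last holds). The fingers move at their own pace and stop on an object; the grip force is fixed at half the most. Time passes only in rows, so rows that do not move let the fingers close. It gives the time, the measured TCP pose, the force, the opening and the grip force at its end, in the units of the state.
- manip.state(): the state, without advancing time (a new reading comes with each control period).
- cams.capture(name): name is "scene" or "top" or "wrist"; returns (picture, depth): 400x640x3 uint8, red, green, blue; 400x640 float32, m along the optical axis (not along the pixel's ray), 0 where there is no reading.
- cams.camera_model(name): a dict with "fx", "fy", "cx", "cy" (pixels), "R" (3x3) and "t" (3): a world point X has camera coordinates R X + t; the wrist camera has in their place "hand_eye" (4x4, takes a point from camera to tool coordinates, whose origin is the TCP and whose axes are the flange's). Camera axes: x right, y down, z forward; pixel columns grow to the right and rows downward; lengths in m; the calibration is good to about 2 mm. The wrist camera is an equidistant fisheye: a pixel r from the principal point sees the ray r / f radians off the axis. A picture is of the moment at which its call begins: read the wrist's pose just before it. camera_model takes no time and is no camera call.
- job.finish_job(): hands the job in; it is judged then, once.
Trained networks look in the newest picture that a camera, given by its name, has taken for a name from the list of things; names that differ only in an ending like _2 or _b are one class to them, and where a whole thing is asked for, a point or a joint stands for the part that bears it (a point fixed in the world has none). Each returns a list of dicts, best first, with "p" (0 to 1); they miss things now and then, are a little off and sometimes report something else, mostly with a low value. They report only what shows in the picture. A call takes as long as a camera call.
- nets.trace(camera, label): "region" (400x640 bool, what is visible of it).
- nets.tip_of(camera, label): "location" ([x, y, z] in m, in the coordinates of the camera as it stood for that picture, good to about 4 mm: a listed point, or the origin of a listed thing).
The state is a dict: "clock": time; "qpos": joint angles; "joint_vel": joint speeds; "joint_torque": joint torques, N m; "tcp_pos": TCP position; "ee_rot": TCP orientation; "contact_force": force on the tool from outside, world axes, zero at the start; "ft_torque": the same for the moment, N m; "opening": opening from 0.0 (shut) to 1.0 (fully open); "grasp_force": force on a finger pad.
Only numpy, scipy, OpenCV 4.12 (cv2) and the standard library are available. Lean on these libraries where they do the work, as an engineer would, in place of code of your own. Each camera call takes 0.05 s, during which the arm holds its last target. There are 200 camera calls.

## Working session

There is one attempt and no reset: what is moved stays moved. The work goes in short steps, Python scripts to look and compute and a tool call to move; the robot and the scene stay as the last step left them, time stands still between calls to the robot, and variables do not carry over. Pictures are saved under pics/ and viewed, at most 10 in all, crops included, and the job is handed in when it is done.

Besides the shell and the picture viewer there is one more tool, called after ">>>" as name(argument=value, ...), one argument or row to a line, values as JSON. step_arm: Moves the arm, as the interface text tells. Shifts and turns lie within -1 to 1; 1 stands for 0.25 m of shift or 0.12 rad of turn. Its arguments: {"type":"object","properties":{"commands":{"type":"array","items":{"type":"array","items":{"type":"number"}}},"gripper":{"type":"number"}},"required":["commands"]}

```bash
ls; mkdir -p pics
cat > h.py <<'E'
import numpy as np, cv2
from plant import manip, cams, job, nets
from scipy.spatial.transform import Rotation as Ro
def toworld(cam,p):
    m=cams.camera_model(cam); p=np.asarray(p,float)
    if cam=='wrist':
        s=manip.state(); H=np.array(m['hand_eye']); q=H[:3,:3]@p+H[:3,3]
        return Ro.from_euler('xyz',s['ee_rot']).as_matrix()@q+np.array(s['tcp_pos'])
    return np.array(m['R']).T@(p-np.array(m['t']))
def shot(cam,name=None):
    im,d=cams.capture(cam)
    if name: cv2.imwrite('pics/'+name,im[:,:,::-1])
    return im,d
def pts(cam,region,d):
    v,u=np.nonzero(region&(d>0)); z=d[v,u]; m=cams.camera_model(cam)
    c=np.c_[(u-m['cx'])/m['fx']*z,(v-m['cy'])/m['fy']*z,z]
    return (c-np.array(m['t']))@np.array(m['R'])
E
python3 - <<'E'
from h import *
np.set_printoptions(precision=4,suppress=True)
print(manip.state(), manip.finger_overhang)
for c in ['scene','top']:
    im,d=shot(c,c+'0.png')
    for l in ['case','hasp_hinge','hasp_tip','staple','stop','plate_face','glass_dish','jar','card_box','steel_block','tin','hammer','screwdriver']:
        r=nets.tip_of(c,l)
        print(c,l,[(round(x['p'],2),toworld(c,x['location'])) for x in r[:2]])
E
```

```text
pics
{'clock': 0.0, 'qpos': array([-1.235 ,  0.0534,  1.6143,  0.    ,  1.476 , -0.119 ]), 'joint_vel': array([ 0.0015,  0.0001, -0.0002, -0.0006,  0.0013,  0.0012]), 'joint_torque': array([  0.0013, -39.368 , -37.0176,   0.0001,   0.007 ,   0.    ]), 'tcp_pos': array([ 0.2745, -0.5612,  0.4035]), 'ee_rot': array([-3.1396, -0.0003,  0.4548]), 'contact_force': array([-0.4342, -0.7646,  0.1176]), 'ft_torque': array([ 0.0031,  0.0673, -0.004 ]), 'grasp_force': 0.0, 'opening': 0.998465182743092} 0.1734
scene case [(0.73, array([ 0.498 , -0.2394,  0.0014])), (0.57, array([ 0.3753,  0.1284, -0.001 ]))]
scene hasp_hinge [(0.63, array([ 0.485 , -0.2686,  0.0497])), (0.63, array([ 0.3602, -0.159 ,  0.0014]))]
scene hasp_tip []
scene staple [(0.86, array([ 0.5065, -0.2171,  0.0564]))]
scene stop [(0.98, array([ 0.5689,  0.1799, -0.0006]))]
scene plate_face [(0.79, array([0.5696, 0.1807, 0.0318])), (0.55, array([ 0.5049, -0.216 ,  0.0558]))]
scene glass_dish [(0.8, array([ 0.6941, -0.3587,  0.0023])), (0.68, array([ 0.731 , -0.0034,  0.0001]))]
scene jar [(0.79, array([ 0.7302, -0.0049, -0.0007
[... 460 characters left out ...]
ray([ 0.4863, -0.2617,  0.05  ]))]
top hasp_tip [(0.53, array([ 0.4881, -0.2675,  0.1151]))]
top staple [(0.59, array([ 0.506 , -0.2085,  0.0576]))]
top stop [(0.95, array([0.5706, 0.1813, 0.0003]))]
top plate_face [(0.64, array([0.573 , 0.1879, 0.0261]))]
top glass_dish [(0.6, array([ 0.6943, -0.3553, -0.0011]))]
top jar [(0.84, array([ 0.7365, -0.0002, -0.0046])), (0.32, array([ 0.6954, -0.3583,  0.0009]))]
top card_box [(0.58, array([ 0.3687, -0.012 , -0.0008]))]
top steel_block [(0.84, array([0.3777, 0.1307, 0.0007]))]
top tin []
top hammer [(0.66, array([ 0.7508,  0.211 , -0.0039]))]
top screwdriver [(0.81, array([ 0.7128, -0.1689,  0.0029])), (0.69, array([ 0.6934, -0.3588,  0.001 ]))]
```

Run:
```python
from h import *
np.set_printoptions(precision=4,suppress=True)
for c in ['top','scene']:
    im,d=shot(c)
    for l,zl,zh in [('case',.036,.047),('stop',.012,.08),('stop',.04,.05),('hasp_tip',.055,.2)]:
        r=nets.trace(c,l)
        if not r: print(c,l,'none');continue
        P=pts(c,r[0]['region'],d); P=P[(P[:,2]>zl)&(P[:,2]<zh)]
        if len(P)<10: print(c,l,len(P));continue
        b=cv2.minAreaRect(P[:,:2].astype(np.float32)); 
        print(c,l,zl,len(P),P.min(0),P.max(0),'rect',b[0],b[1],b[2])
```

```text
top case 0.036 1612 [ 0.445  -0.312   0.0363] [ 0.5521 -0.1559  0.047 ] rect (0.4990381896495819, -0.23421120643615723) (0.15002141892910004, 0.055897973477840424) 66.51783752441406
top stop 0.012 1443 [0.5256 0.1702 0.012 ] [0.6513 0.2962 0.0509] rect (0.5881467461585999, 0.2350495159626007) (0.10912478715181351, 0.10054108500480652) 74.27490234375
top stop 0.04 821 [0.5256 0.1707 0.0401] [0.6372 0.2591 0.0498] rect (0.5816521048545837, 0.21450424194335938) (0.06620081514120102, 0.099341481924057) 73.96497344970703
top hasp_tip none
scene case 0.036 392 [ 0.4493 -0.3133  0.0362] [ 0.5524 -0.1574  0.047 ] rect (0.49901002645492554, -0.23456600308418274) (0.15561699867248535, 0.05632857605814934) 66.75425720214844
scene stop 0.012 1331 [0.5257 0.1688 0.012 ] [0.6556 0.2974 0.0543] rect (0.5888082385063171, 0.2368806153535843) (0.11959285289049149, 0.1074356958270073) 75.32459259033203
scene stop 0.04 595 [0.5257 0.1705 0.0401] [0.6369 0.2572 0.05  ] rect (0.5809603929519653, 0.21264122426509857) (0.06753665953874588, 0.09953274577856064) 73.94009399414062
scene hasp_tip 0.055 107 [ 0.476  -0.2739  0.055 ] [ 0.4981 -0.2592  0.1178] rect (0.48646849393844604, -0.2654680609703064) (0.01426217332482338, 0.02066872827708721) 78.01313018798828
```

View pics/top0.png

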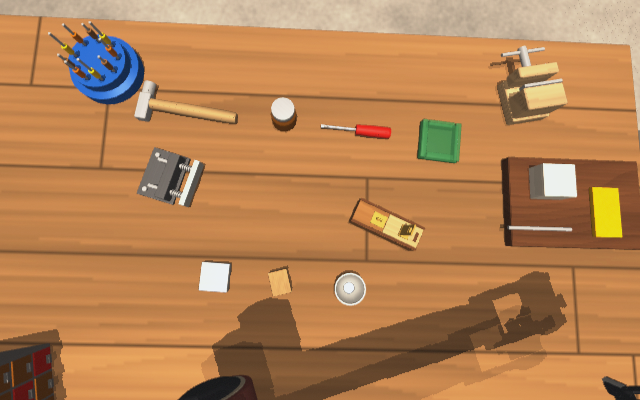

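View pics/scene0.png

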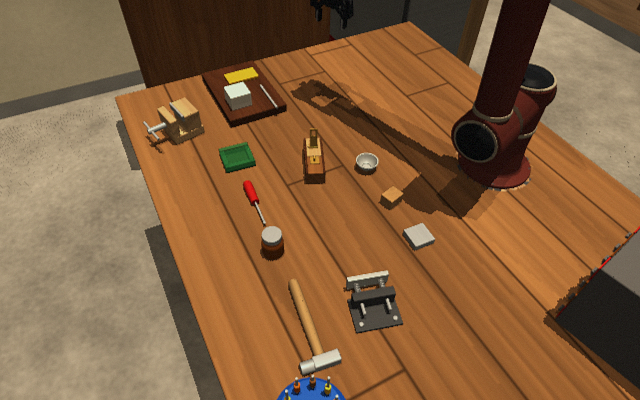

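>>> step_arm(
  commands=[
    [0.1,0.134,-0.032,0,0,0.74],
    [0.1,0.134,-0.032,0,0,0.74],
    [0.1,0.134,-0.032,0,0,0.74],
    [0.1,0.134,-0.032,0,0,0.74],
    [0.1,0.134,-0.032,0,0,0.74],
    [0.1,0.134,-0.032,0,0,0.74],
    [0.1,0.134,-0.032,0,0,0.74],
    [0.1,0.134,-0.032,0,0,0.74],
    [0,0,0,0,0,0],
    [0,0,0,0,0,0],
  ],
  gripper=255,
)

```text
clock: 2.9
tcp_pos: [0.4749, -0.2928, 0.3405]
ee_rot: [-3.141, 0.0, 1.167]
contact_force: [-0.7, -0.3, 0.3]
opening: 0.002
grasp_force: 0.0
```

Run:
```python
from h import *
np.set_printoptions(precision=4,suppress=True)
for c in ['wrist','top']:
    im,d=shot(c,c+'1.png')
    for l in ['case','hasp_hinge','hasp_tip','staple']:
        print(c,l,[(round(x['p'],2),toworld(c,x['location'])) for x in nets.tip_of(c,l)[:2]])
```

```text
wrist case [(0.61, array([ 0.4982, -0.2394,  0.0009]))]
wrist hasp_hinge [(0.61, array([ 0.4859, -0.2612,  0.0496]))]
wrist hasp_tip [(0.94, array([ 0.4818, -0.2681,  0.1127]))]
wrist staple [(0.58, array([ 0.5035, -0.2155,  0.0583]))]
top case [(0.57, array([ 0.5006, -0.2346,  0.0033]))]
top hasp_hinge [(0.69, array([ 0.359 , -0.1577, -0.005 ])), (0.67, array([ 0.4871, -0.2606,  0.0483]))]
top hasp_tip [(0.53, array([ 0.4853, -0.2653,  0.1138])), (0.19, array([0.5711, 0.1837, 0.0289]))]
top staple [(0.96, array([ 0.5079, -0.213 ,  0.057 ]))]
```

View pics/wrist1.png

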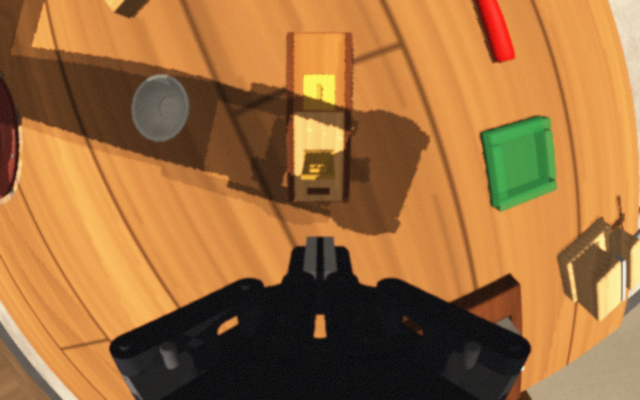

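>>> step_arm(
  commands=[
    [0,0,-0.16,0,0,0],
    [0,0,-0.16,0,0,0],
    [0.016,0.037,0,0,0,0],
    [0.016,0.037,0,0,0,0],
    [0.016,0.037,0,0,0,0],
    [0.016,0.037,0,0,0,0],
    [0.016,0.037,0,0,0,0],
    [0.016,0.037,0,0,0,0],
    [0,0,0,0,0,0],
  ],
)

```text
clock: 4.3
tcp_pos: [0.4992, -0.2367, 0.2613]
ee_rot: [3.141, -0.0, 1.167]
contact_force: [0.3, -0.0, -0.2]
opening: 0.001
grasp_force: 0.0
```

```bash
cat > l.py <<'E'
from h import *
np.set_printoptions(precision=4,suppress=True)
for c in ['wrist','scene','top']:
    im,d=shot(c,c+'2.png')
    for l in ['case','hasp_hinge','hasp_tip','staple']:
        print(c,l,[(round(x['p'],2),toworld(c,x['location'])) for x in nets.tip_of(c,l)[:1]])
E
python3 l.py
```

```text
wrist case [(0.85, array([ 0.4987, -0.2381, -0.0034]))]
wrist hasp_hinge []
wrist hasp_tip [(0.77, array([ 0.5017, -0.2206,  0.0946]))]
wrist staple [(0.63, array([ 0.504 , -0.2134,  0.0593]))]
scene case [(0.79, array([ 0.4984, -0.2373,  0.0043]))]
scene hasp_hinge [(0.95, array([ 0.4832, -0.266 ,  0.0498]))]
scene hasp_tip [(0.48, array([ 0.5013, -0.2203,  0.096 ]))]
scene staple [(0.79, array([ 0.5039, -0.2134,  0.0551]))]
top case [(0.57, array([ 0.4987, -0.2322,  0.0032]))]
top hasp_hinge [(0.77, array([ 0.489 , -0.2599,  0.0494]))]
top hasp_tip []
top staple [(0.97, array([ 0.5079, -0.213 ,  0.0563]))]
```

>>> step_arm(
  commands=[
    [0,0,-0.037,0,0,0],
    [0,0,-0.037,0,0,0],
    [0,0,-0.037,0,0,0],
    [0,0,-0.034,0,0,0],
    [0,0,0,0,0,0],
  ],
)

```text
clock: 5.55
tcp_pos: [0.4984, -0.2379, 0.2232]
ee_rot: [-3.14, -0.0, 1.165]
contact_force: [-0.2, 0.3, 0.2]
opening: -0.001
grasp_force: 0.0
```

Tip is at about z = 0.050; I'll press down in small steps.

>>> step_arm(
  commands=[
    [0,0,-0.006,0,0,0],
    [0,0,-0.006,0,0,0],
    [0,0,0,0,0,0],
  ],
)

```text
clock: 5.85
tcp_pos: [0.4987, -0.238, 0.2223]
ee_rot: [-3.141, 0.0, 1.165]
contact_force: [-1.9, 2.3, 6.2]
opening: 0.001
grasp_force: 3.2
```

>>> step_arm(
  commands=[
    [0,0,-0.006,0,0,0],
    [0,0,0,0,0,0],
    [0,0,0.1,0,0,0],
    [0,0,0.16,0,0,0],
    [0,0,0.08,0,0,0],
    [0,0,0,0,0,0],
  ],
)

```text
clock: 6.45
tcp_pos: [0.4996, -0.2386, 0.3093]
ee_rot: [3.134, 0.001, 1.165]
contact_force: [0.1, 0.3, 0.5]
opening: 0.002
grasp_force: 0.0
```

```bash
cat >> l.py <<'E'
    if c=='wrist': cv2.imwrite('pics/w2c.png',cv2.resize(im[0:260,200:440,::-1],None,fx=2,fy=2))
    else:
        r=nets.trace(c,'case')
        P=pts(c,r[0]['region'],d)
        print('z max',P[:,2].max()); P=P[(P[:,2]>.036)&(P[:,2]<.047)]
        print(c,len(P),cv2.minAreaRect(P[:,:2].astype(np.float32)))
E
python3 l.py
```

```text
wrist case [(0.88, array([ 0.494 , -0.2339, -0.0041]))]
wrist hasp_hinge [(0.6, array([ 0.4805, -0.2568,  0.0457]))]
wrist hasp_tip [(0.69, array([ 0.5068, -0.196 ,  0.0398]))]
wrist staple [(0.96, array([ 0.5025, -0.2109,  0.0481]))]
scene case [(0.67, array([ 0.4999, -0.241 , -0.    ]))]
scene hasp_hinge [(0.67, array([ 0.486 , -0.2691,  0.0496]))]
scene hasp_tip [(0.63, array([0.3769, 0.1288, 0.0031]))]
scene staple [(0.74, array([ 0.5048, -0.2137,  0.0529]))]
z max 0.061092827720089615
scene 371 ((0.4993581175804138, -0.23442566394805908), (0.15084849298000336, 0.05580541864037514), 66.59117889404297)
top case [(0.55, array([ 0.4959, -0.2372,  0.003 ]))]
top hasp_hinge [(0.87, array([ 0.4873, -0.2601,  0.0476]))]
top hasp_tip [(0.7, array([ 0.5176, -0.2   ,  0.0478]))]
top staple [(0.85, array([ 0.5108, -0.2106,  0.0572]))]Traceback (most recent call last):
  File "l.py", line 10, in <module>
    P=pts(c,r[0]['region'],d)
            ~^^^
IndexError: list index out of range
```

View pics/w2c.png

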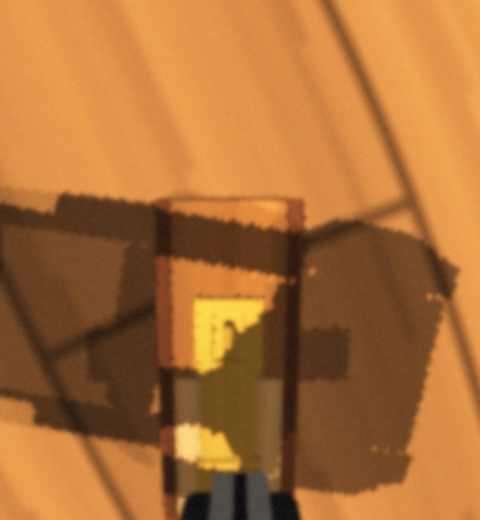

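>>> step_arm(
  commands=[
    [0,0.017,0,0.05,0,0],
    [0,0,0,0,0,0],
    [0,0,0,0,0,0],
    [0,0,0,0,0,0],
    [0,0,0,0,0,0],
    [0,0,0,0,0,0],
    [0,0,0,0,0,0],
  ],
  gripper=0,
)

```text
clock: 8.0
tcp_pos: [0.4985, -0.2337, 0.305]
ee_rot: [-3.139, -0.006, 1.165]
contact_force: [0.2, -0.0, -0.4]
opening: 1.002
grasp_force: 0.0
```

>>> step_arm(
  commands=[
    [0,0,-0.122,-0.05,0,0],
    [0,0,-0.122,0,0,0],
    [0,0,-0.122,0,0,0],
    [0,0,-0.122,0,0,0],
    [0,0,0,0,0,0],
    [0,0,0,0,0,0],
  ],
)

```text
clock: 8.6
tcp_pos: [0.4985, -0.2337, 0.183]
ee_rot: [-3.141, -0.0, 1.165]
contact_force: [0.5, 0.0, 0.5]
opening: 1.0
grasp_force: 0.0
```

>>> step_arm(
  commands=[
    [0,0,0,0,0,0],
    [0,0,0,0,0,0],
    [0,0,0,0,0,0],
    [0,0,0,0,0,0],
    [0,0,0,0,0,0],
    [0,0,0,0,0,0],
    [0,0,0,0,0,0],
    [0,0,0,0,0,0],
  ],
  gripper=255,
)

```text
clock: 9.4
tcp_pos: [0.4995, -0.2343, 0.1855]
ee_rot: [3.138, 0.001, 1.165]
contact_force: [-1.4, 0.7, 5.3]
opening: 0.647
grasp_force: 67.6
```

>>> step_arm(
  commands=[
    [0.016,0.11,0.004,0,0,0.09],
    [0.016,0.11,0,0,0,0.09],
    [0.016,0.11,0,0,0,0.09],
    [0.016,0.11,0,0,0,0.09],
    [0.016,0.11,0,0,0,0.09],
    [0.016,0.11,0,0,0,0.09],
    [0.016,0.11,0,0,0,0.09],
    [0.016,0.11,0,0,0,0.09],
    [0.016,0.11,0,0,0,0.09],
    [0.016,0.11,0,0,0,0.09],
    [0.014,0.105,0,0,0,0.09],
    [0,0,0,0,0,0],
  ],
)

```text
clock: 10.6
tcp_pos: [0.5428, 0.0701, 0.1854]
ee_rot: [3.139, -0.003, 1.287]
contact_force: [0.4, 4.5, 0.9]
opening: 0.645
grasp_force: 67.1
```

```bash
cat > m.py <<'E'
from h import *
np.set_printoptions(precision=4,suppress=True)
import sys
s=manip.state(); print(s['tcp_pos'],s['ee_rot'],s['contact_force'],s['grasp_force'])
for c in ['top','scene']:
    im,d=shot(c,c+sys.argv[1]+'.png')
    for l in ['case','stop','plate_face','hasp_tip','staple']:
        print(c,l,[(round(x['p'],2),toworld(c,x['location'])) for x in nets.tip_of(c,l)[:1]])
    for l,zl,zh in [('case',.036,.047),('stop',.04,.05)]:
        r=nets.trace(c,l)
        if not r: continue
        P=pts(c,r[0]['region'],d); P=P[(P[:,2]>zl)&(P[:,2]<zh)]
        if len(P)>10: print(c,l,len(P),cv2.minAreaRect(P[:,:2].astype(np.float32)))
    if c=='top': cv2.imwrite('pics/crop'+sys.argv[1]+'.png',cv2.resize(im[100:260,100:320,::-1],None,fx=3,fy=3))
E
python3 m.py 3
```

```text
[0.5428 0.0701 0.1854] [ 3.1392 -0.0031  1.2865] [0.3764 4.5369 0.9046] 67.07725882530212
top case [(0.61, array([0.5412, 0.073 , 0.0029]))]
top stop []
top plate_face []
top hasp_tip []
top staple []
top case 471 ((0.5287967324256897, 0.018278561532497406), (0.04250280559062958, 0.05577008053660393), 73.423095703125)
top stop 160 ((0.586935818195343, 0.24239909648895264), (0.010942000895738602, 0.09425482153892517), 76.23696899414062)
scene case [(0.64, array([0.5412, 0.0637, 0.0026]))]
scene stop [(0.56, array([ 0.5694,  0.1774, -0.0001]))]
scene plate_face [(0.64, array([0.5731, 0.1853, 0.0332]))]
scene hasp_tip [(0.51, array([0.5523, 0.1039, 0.0449]))]
scene staple [(0.76, array([0.5454, 0.0905, 0.0543]))]
scene case 448 ((0.5442267656326294, 0.06864137947559357), (0.14760887622833252, 0.05636957287788391), 73.48230743408203)
scene stop 569 ((0.5807164907455444, 0.2134615182876587), (0.06647522747516632, 0.09982017427682877), 74.61260986328125)
```

View pics/crop3.png

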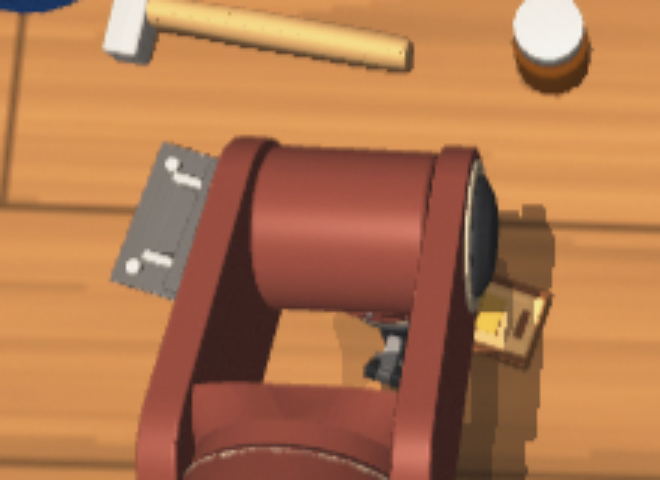

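>>> step_arm(
  commands=[
    [0.01,0.035,0,0,0,0.05],
    [0.01,0.035,0,0,0,0.05],
    [0.01,0.035,0,0,0,0],
    [0.01,0.035,0,0,0,0],
    [0,0,0,0,0,0],
    [0,0,0,0,0,0],
  ],
)

```text
clock: 12.0
tcp_pos: [0.5529, 0.102, 0.1855]
ee_rot: [3.139, -0.0, 1.296]
contact_force: [0.3, -1.4, 5.1]
opening: 0.647
grasp_force: 67.5
```

>>> step_arm(
  commands=[
    [0.004,0.015,0,0,0,0],
    [0.004,0.015,0,0,0,0],
    [0,0,0,0,0,0],
  ],
)

```text
clock: 12.3
tcp_pos: [0.5548, 0.1087, 0.1854]
ee_rot: [3.139, 0.002, 1.296]
contact_force: [-2.7, -5.9, 6.8]
opening: 0.643
grasp_force: 67.7
```

>>> step_arm(
  commands=[
    [0.004,0.015,0,0,0,0],
    [0.004,0.015,0,0,0,0],
    [0,0,0,0,0,0],
    [0,0,0,0,0,0],
    [0,0,0,0,0,0],
  ],
)

```text
clock: 12.8
tcp_pos: [0.5567, 0.1154, 0.1855]
ee_rot: [3.139, 0.004, 1.296]
contact_force: [-1.1, -10.3, 7.6]
opening: 0.644
grasp_force: 67.9
```

```bash
python3 m.py 4
```

```text
[0.5567 0.1154 0.1855] [3.1391 0.0042 1.2964] [ -1.1342 -10.3087   7.6395] 67.87656784057617
top case [(0.56, array([0.5588, 0.1131, 0.0021]))]
top stop [(0.7, array([0.5719, 0.1839, 0.0015]))]
top plate_face [(0.66, array([0.5721, 0.1888, 0.0283]))]
top hasp_tip []
top staple [(0.52, array([ 0.6953, -0.354 ,  0.001 ]))]
top case 592 ((0.544904351234436, 0.07224030792713165), (0.06378849595785141, 0.054469313472509384), 73.92469024658203)
scene case [(0.65, array([0.5608, 0.1101, 0.0013]))]
scene stop [(0.98, array([ 0.5695,  0.1761, -0.0002]))]
scene plate_face [(0.66, array([0.5735, 0.1879, 0.029 ]))]
scene hasp_tip [(0.68, array([0.5647, 0.1474, 0.0487]))]
scene staple [(0.84, array([0.5609, 0.1349, 0.0545]))]
scene case 430 ((0.5567100048065186, 0.1123027503490448), (0.1486949324607849, 0.05565724894404411), 74.24790954589844)
scene stop 555 ((0.581555962562561, 0.21561719477176666), (0.06300263851881027, 0.10002202540636063), 73.96188354492188)
```

>>> step_arm(
  commands=[
    [0.004,0.015,0,0,0,0],
    [0.004,0.015,0,0,0,0],
    [0,0,0,0,0,0],
    [0,0,0,0,0,0],
    [0,0,0,0,0,0],
  ],
)

```text
clock: 14.1
tcp_pos: [0.5587, 0.1223, 0.1854]
ee_rot: [3.139, 0.006, 1.297]
contact_force: [-2.3, -13.9, 9.3]
opening: 0.648
grasp_force: 68.0
```

```bash
python3 m.py 5
python3 - <<'E'
import cv2
im=cv2.imread('pics/scene5.png'); cv2.imwrite('pics/sc5.png',cv2.resize(im[180:350,280:480],None,fx=3,fy=3))
E
```

```text
[0.5587 0.1223 0.1854] [3.1392 0.006  1.2965] [ -2.3174 -13.9494   9.3074] 68.03499341011047
top case [(0.92, array([ 0.5591,  0.1223, -0.0007]))]
top stop [(0.54, array([0.573 , 0.1846, 0.0013]))]
top plate_face [(0.65, array([0.5746, 0.1962, 0.0271]))]
top hasp_tip []
top staple []
top case 634 ((0.5480011105537415, 0.07961366325616837), (0.06547319144010544, 0.05638500303030014), 74.17483520507812)
top stop 101 ((0.5447863340377808, 0.22267204523086548), (0.03956161439418793, 0.02367027848958969), 74.40701293945312)
scene case [(0.92, array([0.5564, 0.1168, 0.0012]))]
scene stop [(0.82, array([ 0.5693,  0.1775, -0.0018]))]
scene plate_face [(0.73, array([0.5758, 0.1949, 0.0333]))]
scene hasp_tip [(0.74, array([0.5685, 0.1774, 0.0008]))]
scene staple [(0.81, array([0.5629, 0.1456, 0.0528]))]
scene case 456 ((0.5584151148796082, 0.11892732232809067), (0.14676468074321747, 0.05578658729791641), 74.08726501464844)
scene stop 613 ((0.5815386772155762, 0.2166663557291031), (0.05977324768900871, 0.09980600327253342), 74.93226623535156)
```

View pics/sc5.png

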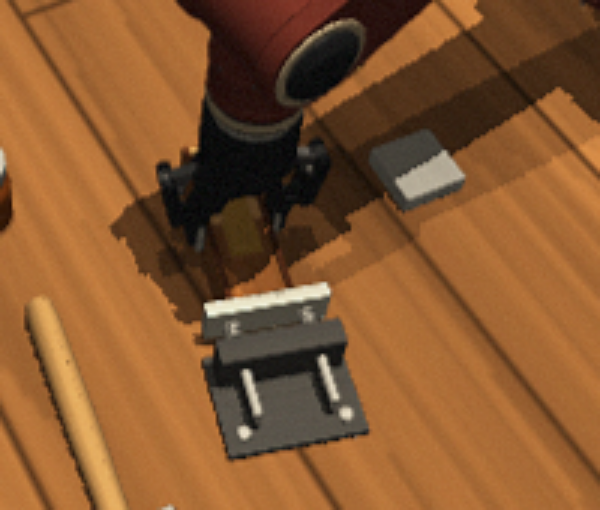

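>>> step_arm(
  commands=[
    [0.002,0.007,0,0,0,0],
    [0,0,0,0,0,0],
    [0,0,0,0,0,0],
    [0,0,0,0,0,0],
    [0,0,0,0,0,0],
    [0,0,0,0,0,0],
  ],
)

```text
clock: 15.5
tcp_pos: [0.5591, 0.1236, 0.1854]
ee_rot: [3.139, 0.007, 1.297]
contact_force: [-5.3, -16.1, 10.9]
opening: 0.643
grasp_force: 68.1
```

```bash
python3 -c "
from plant import manip,job
s=manip.state();print(s['tcp_pos'],s['contact_force'],s['grasp_force']);print(job.finish_job())"
```

```text
[0.55911757 0.12360571 0.18542832] [ -5.29827183 -16.13301422  10.9439321 ] 68.14453125
the job is handed in; nothing more can be done
None
```

The job is handed in at about 15.5 s, verdict not shown: the hasp is down flat over the staple, and the case is gripped and held square against the plate, near its middle. The plate is pushed in an estimated 12–16 mm, and nothing else on the bench was knowingly touched.

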